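Break a hinge arbor out of the lacquering spindle, lay it on the rack

TASK

The brass hinge barrel on the lacquering spindle is finished. Twist its arbor to break the taper free, draw it straight up out of the spindle, and lay it down level across both uprights of the drying rack in one of the two empty pairs of notches, the brass barrel in one upright's notch and the steel taper in the other's. Set it down gently, let go of it, and leave the other things on the bench where they are.

Things in the scene. Friction and masses are not known exactly. Their poses are not given: they have to be found in the camera images.
- arbor: Steel taper arbor with a brass hinge barrel, 0.4 to 0.6 kg, upright in the spindle at first. Origin on its axis at the taper's large end (gauge line); z runs along it to the hexagon head. Along z in mm: head 50 to 77; brass barrel 0 to 50, dia 20 (thin beads near its ends); taper -80 to 0, dia 20 to 24; neck dia 9, -92 to -80; tang -98 to -91, 19 wide (y), 4 thick (x). Balance near z 2.
- arbor_head (a point): Middle of the arbor's steel hexagon head (24 mm across flats, arbor z 50 to 74), on the axis at arbor z = +62 mm; axes as the arbor's. Two of the six flats face the arbor's +x and -x, the others lie at 60 degree steps from them. The top of the head has a chamfer of 3 mm.
- arbor_mid (a point): Point on the arbor's axis at arbor z = -14 mm, in the steel taper (dia 23 there); axes as the arbor's. It is midway between the places that rest in the notches when the arbor lies properly across the rack: brass at arbor z +28, taper at z -56.
- spindle: Bench spindle, fixed: round grey casting, bolted foot 112 mm dia and 12 high, column and steel nose about 62 dia. Origin at the centre of its underside on the bench, z up; at the start its axes are parallel to the arbor's. The taper is stuck: it does not come up, however hard it is pulled, until it has been turned.
- spindle_nose (a point): Centre of the bore's mouth on the spindle's top, 108 mm above the bench; the seated gauge line is 4 mm above it. Turning the arbor about z, either way, takes about 0.5 N m all along. Once turned 40 degrees (0.7 rad) from the start it is free and lifts straight out with just its weight; it must rise 94 mm for the tang to clear the nose.
- rack: Drying rack, fixed: dark steel tray 160 (x) by 262 (y) mm, rim 16 high, floor 5 thick, with two upright wooden plates parallel to its y axis at x = -42 and +42 mm, each 8 thick, 248 long, top 96 above the bench. Origin at the centre of its underside on the bench, z up; +x points away from the robot's side. Each plate has V notches in its top edge at y = -85, 0 and +85 mm, facing in pairs.
- rack_notch_mid (a point): Midway between the middle pair of notches (rack y = 0), 96.5 mm above the bench, where the axis of an arbor lying there runs; axes as the rack's. Empty. The notches are 90 degree Vs, 28 mm wide, 14 deep. An arbor can also be leaned here at about 50 degrees, tang on the tray floor at the foot of one plate, barrel in the other plate's notch; it rests so when let go.
- rack_notch_left (a point): The same for the pair of notches at rack y = +85 mm. Empty too. The tray is empty between the plates under both these pairs.
- done_arbor: Another arbor with its barrel, like the first, already lying across the rack in the notches at rack y = -85 mm. Leave it there.
- jar: Closed amber glass lacquer jar, 68 mm dia, 85 high, loose on the bench. Origin at the centre of its underside. Leave it.
- tin: Closed steel thinner tin, 60 mm dia, 100 high, loose on the bench. Origin at the centre of its underside. Leave it.
- brush: Lacquer brush, 190 mm long with a wooden handle, lying on the bench. Leave it.
Things that resemble listed ones, but are neither listed nor needed, are in the scene too. Several things look just like the spindle: the one meant starts farthest to the robot's left.

How it is judged (in metres and radians):
On the way, in this order (a step that is already met when the one before it is completed fails the run):
1. the arbor is twisted while still down in the spindle (angle between the x axis of arbor and the x axis of spindle, either way round above 0.5 rad and distance between arbor and spindle_nose below 0.012 m), for 0.1 s.
2. the arbor is drawn up out of the spindle (z of arbor in the frame of spindle_nose above 0.098 m), for 0.1 s.
At the end, for the whole second after the job is handed in: The arbor lies let go and at rest in the middle or left (rack y +85) notch pair: level to 3.5 degrees, square across the plates to 7, axis within 6 mm of the notch line and 4 mm in height, its mid point within 13 mm of halfway between the plates; either end may face the robot ((y of arbor_mid in the frame of rack_notch_mid between -0.006 and 0.006 m or y of arbor_mid in the frame of rack_notch_left between -0.006 and 0.006 m) and x of arbor_mid in the frame of rack_notch_mid between -0.013 and 0.013 m and z of arbor_mid in the frame of rack_notch_mid between -0.004 and 0.004 m and angle between arbor's own z axis and vertical between 1.51 and 1.63 rad and angle between the z axis of arbor and the x axis of rack, either way round below 0.12 rad and contact force between arbor and rack above 1 N and linear speed of arbor below 0.02 m/s); the robot touches nothing.
It fails at once if the finished arbor on the rack, the jar, the tin or the brush is moved by more than 25 mm (distance of any of done_arbor, jar, tin, brush from where it was at the start of the episode above 0.025 m).
It fails at once if the arbor is let go and falls (faster than 0.45 m/s with no finger on it, a drop of about 10 mm) (contact force between arbor and the fingers below 0.1 N and linear speed of arbor above 0.45 m/s).
It also fails if it takes over 72 s, if anything falls off the work surface, if the arm or the gripper's body presses on something with over 40 N, if the wrist force passes 120 N, or if a joint passes its speed limit or range.

ROBOT

A 6-joint arm with a two-finger parallel gripper is mounted at the origin on the work surface. World frame = base frame: x ahead of the robot, y to its left, z up, the work surface at z = 0. Lengths are in mm, angles in degrees, forces in N, time in s.
With the tool pointing down it reaches from about 300 to 850 mm from the base axis. Payload 4.2 kg.
Tool frame: the origin (TCP) lies at the very end of the fingers, on their centre line; the grasp point (between the pads) lies 19 mm behind it; z points along the fingers, y is the line along which they close (so a half turn about z gives the same grasp; the last joint's range is limited). The gripper opens to 91 mm and grips with 3 to 60 N. Pads are 32 mm wide; open, the fingers measure 118 mm over their backs; the gripper's body (76 mm by 178 mm) begins 60 mm behind the grasp point.
Start: joints at [-65.088, 18.312, 89.639, -0, 72.044, -1.146], TCP at [252.593, -516.566, 213.976] pointing down, gripper open.
Joint ranges: [-177.97, 177.97], [-48.28, 115.42], [12.27, 149.76], [-77.06, 257.06], [2.81, 150.46], [-146.56, 146.56]. Speed limits (degrees/s): [147.25, 147.25, 180, 180, 180, 180].

INTERFACE

Orientations are given as [roll, pitch, yaw] about the fixed x, y, z axes, in that order (R = Rz(yaw) Ry(pitch) Rx(roll)).
In Python, from workcell import env, eyes gives the robot as it stands.
- The arm moves only by the tool send_rows, never from a script. Its argument "targets" is text: rows parted by semicolons, each of 7 numbers parted by spaces: the shift along the tool's x, y, z in m, then the turn, a rotation vector about the tool's x, y, z in degrees, then the opening in per cent of the stroke, from 0 (shut) to 100 (fully open). A call has 1 to 12 rows; each row is the pose to reach, as a shift and turn from the pose commanded when the call began, along the tool's axes at that moment; what a row does not reach only later rows make up. A row lasts 1/12 s, in which the tool goes at most 41.7 mm and 7.16 degrees, less where a joint would pass 70% of its speed; a pose out of reach is approached as far as the arm can. A call with a gripper value outside its range is refused whole. The fingers move at their own pace and stop on an object; "grip_force" is the grip in N (left out, the last holds). Time passes only in rows, so rows that repeat a pose let the fingers close. It gives the time, the measured TCP pose, the force, the opening and the grip force at its end, in the units of the state.
- env.state(): the state, without advancing time (a new reading comes with each control period).
- eyes.grab_frame(name): name is "scene" or "top"; returns a dict with "image" (384x512x3 uint8, blue, green, red), "fovy" (degrees; the focal length in pixels is half the picture's height over the tangent of half this angle, whatever the lens; pixels are square), "cx", "cy" (the principal point, pixels), "eye" and "attitude" of the camera in the world. Camera axes: x right, y up, looking along -z (the intrinsics and any distortion apply to the point x, -y, -z); pixel columns grow to the right and rows downward; lengths in mm; the calibration is good to about 2 mm. A picture is of the moment at which its call begins. There is no depth.
- env.job_done(): hands the job in; it is judged then, once.
The state is a dict: "time_s": time; "qpos": joint angles; "qvel": joint speeds; "effort": joint torques, N m; "ee_pos": TCP position; "ee_rot": TCP orientation; "force": force on the tool from outside, world axes, zero at the start; "torque": the same for the moment, N m; "gripper_width": finger opening in mm; "gripper_force": force on a finger pad.
Only numpy, scipy, OpenCV 4.12 (cv2) and the standard library are available. Lean on these libraries where they do the work, as an engineer would, in place of code of your own. Each camera call takes 0.05 s, during which the arm holds its last target. There are 200 camera calls.

## Working session

There is one attempt and no reset: what is moved stays moved. The work goes in short steps, Python scripts to look and compute and a tool call to move; the robot and the scene stay as the last step left them, time stands still between calls to the robot, and variables do not carry over. Pictures are saved under pics/ and viewed, at most 10 in all, crops included, and the job is handed in when it is done.

Besides the shell and the picture viewer there is one more tool, called after "Call:" as a command line: name --argument value ..., lists and objects as JSON in quotes. send_rows: Moves the arm, as the interface text tells. Its arguments: {"type":"object","properties":{"targets":{"type":"string"},"grip_force":{"type":"number"}},"required":["targets"]}

```bash
ls; mkdir -p pics; cat > h.py <<'E'
import numpy as np, cv2
from scipy.spatial.transform import Rotation as R
from workcell import env, eyes
E
python3 - <<'E'
from h import *
print(env.state())
for n in ("scene","top"):
    f=eyes.grab_frame(n); cv2.imwrite(f"pics/{n}0.png",f["image"]); np.save(f"{n}0.npy",f,allow_pickle=True)
    print({k:v for k,v in f.items() if k!="image"})
E
```

```text
pics
{'time_s': 0.0, 'qpos': array([-6.50878278e+01,  1.83504221e+01,  8.97061076e+01, -4.97293587e-04,
        7.20457307e+01, -1.14589049e+00]), 'qvel': array([ 0.02749572, -0.01929641, -0.08033017,  0.00929846, -0.08240608,
        0.08299349]), 'effort': array([-1.22617672e-03, -4.12464094e+01, -2.31970221e+01,  7.25454488e-02,
        4.58428706e-02, -1.29354348e-04]), 'ee_pos': array([ 252.36780842, -516.08308145,  213.13454576]), 'ee_rot': array([-1.79897751e+02, -1.57231672e-03,  2.60582150e+01]), 'force': array([-0.79209722,  0.2593552 ,  1.54697069]), 'torque': array([-0.00292316, -0.01172961,  0.01448062]), 'gripper_force': 0.0, 'gripper_width': 91.48883662603797}
{'fovy': 42.4656383015749, 'cx': 265.9447859681777, 'cy': 178.1121821287586, 'eye': array([1328.57360232,  198.03757753,  874.19714297]), 'attitude': array([ 47.01415338,   0.63005083, 100.46042833])}
{'fovy': 52.65372607097349, 'cx': 266.02475234173954, 'cy': 189.76063535061502, 'eye': array([428.93394065,  21.81135849, 988.01402139]), 'attitude': array([  9.06192552,   1.30020513, -89.52748435])}
```

View pics/scene0.png

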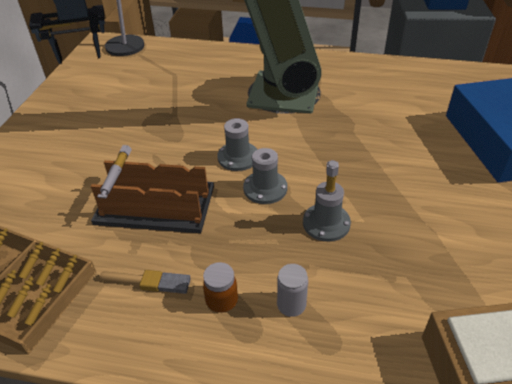

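View pics/top0.png

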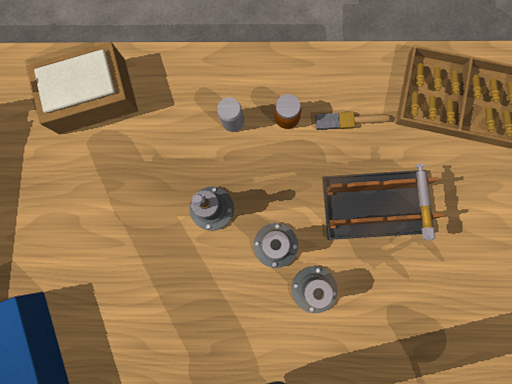

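The arbor's spindle is at top (211,207) and scene (327,210). Lookalikes are the empty spindles at top (276,245) and (316,290), which lie further right for the robot, so I choose the one holding the arbor. The rack is at top (378,204), with the done arbor at its right end (425,200). Next, one close crop and the measurements.

```bash
cat >> h.py <<'E'
class Cam:
    def __init__(s,f):
        s.im=f["image"]; s.f=192/np.tan(np.radians(f["fovy"]/2)); s.c=np.array([f["cx"],f["cy"]]); s.e=f["eye"]; s.R=R.from_euler("xyz",f["attitude"],degrees=True).as_matrix()
    def ray(s,uv):
        d=np.array([(uv[0]-s.c[0])/s.f,-(uv[1]-s.c[1])/s.f,-1]); return s.R@d
    def at(s,uv,z):
        d=s.ray(uv); return s.e+d*(z-s.e[2])/d[2]
    def px(s,p):
        q=s.R.T@(np.asarray(p,float)-s.e); return s.c+s.f*np.array([q[0],-q[1]])/-q[2]
def load(n): return Cam(np.load(n,allow_pickle=True).item())
def grab(n,name=None):
    f=eyes.grab_frame(n)
    if name: np.save(name,f,allow_pickle=True)
    return Cam(f)
E
python3 - <<'E'
from h import *
T=load("top0.npy");S=load("scene0.npy")
a=cv2.resize(T.im[160:240,165:265],(400,320),interpolation=cv2.INTER_CUBIC)
b=cv2.resize(S.im[150:250,285:385],(400,400),interpolation=cv2.INTER_CUBIC)
c=cv2.resize(T.im[155:250,310:445],(810,570),interpolation=cv2.INTER_CUBIC)
o=np.zeros((400,800,3),np.uint8);o[:320,:400]=a;o[:,400:]=b
cv2.imwrite("pics/crop1.png",o);cv2.imwrite("pics/crop2.png",c[:,:800])
for z,uv in((189,(199,201)),(12,(211,208))): print(z,T.at(uv,z))
print("scene head",S.at((333,165),189))
E
```

```text
189 [531.88037481 180.54274054 189.        ]
12 [536.94955263 184.4958823   12.        ]
scene head [543.66344814 187.89211683 189.        ]
```

View pics/crop1.png

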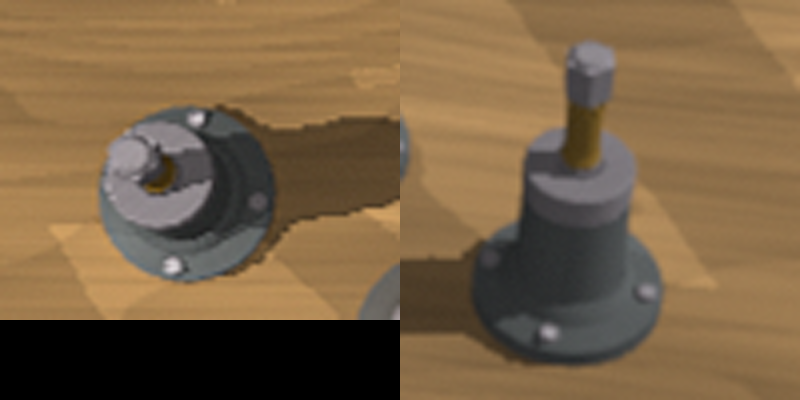

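View pics/crop2.png

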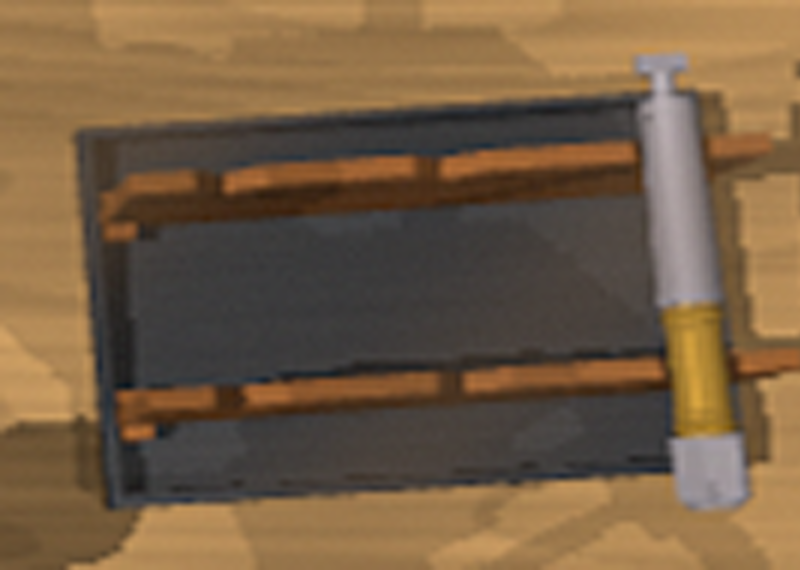

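Crop 1 confirms the choice: in the top view the hex top is near px (197,199), with bolts at crop (197,118), (172,266) and (258,201). Crop 2 shows the empty notch pairs: far plate at crop (209,182) and (429,168), near plate at (230,398) and (452,382). The done arbor's head points toward the robot.

```bash
python3 - <<'E'
from h import *
T=load("top0.npy");S=load("scene0.npy")
t=lambda u,v,z:T.at((165+u/4-.375,160+v/4-.375),z)
s=lambda u,v,z:S.at((285+(u-400)/4-.375,150+v/4-.375),z)
B=[t(197,118,15),t(172,266,15),t(258,201,15)]
Bs=[s(490,258,15),s(548,332,15),s(647,291,15)]
for b in B+Bs: print("bolt",b.round(1))
d=B[0]-B[1];print("ctr",(B[0]+B[1])/2,np.linalg.norm(d),np.degrees(np.arctan2(d[1],d[0])))
d=Bs[2]-Bs[0];print("ctr",(Bs[0]+Bs[2])/2,np.linalg.norm(d),np.degrees(np.arctan2(d[1],d[0])))
print("headtop",t(128,157,189),s(592,50,189))
r=lambda u,v,z=90:T.at((310+u/6-.4,155+v/6-.4),z)
N=dict(fl=r(209,182),fm=r(429,168),nl=r(230,398),nm=r(452,382))
for k,v in N.items(): print(k,v.round(1))
for a,b in(("fl","nl"),("fm","nm"),("nl","nm"),("fl","fm")):
    d=N[a]-N[b];print(a,b,np.linalg.norm(d).round(1),np.degrees(np.arctan2(d[1],d[0])).round(1),(N[a]+N[b])[:2]/2)
a=cv2.resize(T.im[190:212,187:212],(400,352),interpolation=cv2.INTER_CUBIC)
b=cv2.resize(S.im[157:179,321:346],(400,352),interpolation=cv2.INTER_CUBIC)
cv2.imwrite("pics/crop3.png",cv2.convertScaleAbs(np.hstack([a,b]),alpha=1.3))
print(np.degrees(np.arctan2(*(S.e-[537,183,0])[[1,0]])))
E
```

```text
bolt [585.  178.1  15. ]
bolt [490.8 191.1  15. ]
bolt [532.1 137.9  15. ]
bolt [529.9 139.9  15. ]
bolt [581.2 179.4  15. ]
bolt [540.2 232.7  15. ]
ctr [537.91513979 184.61176577  15.        ] 95.0591812168862 -7.843292711670672
ctr [535.02964292 186.31286203  15.        ] 93.38456703896841 83.68023336378823
headtop [536.32243027 185.67805083 189.        ] [534.6714134  186.35103781 189.        ]
fl [ 584.3 -139.9   90. ]
fm [ 590.2 -225.3   90. ]
nl [ 500.2 -145.9   90. ]
nm [ 506.9 -230.9   90. ]
fl nl 84.3 4.1 [ 542.24405208 -142.92141036]
fm nm 83.5 3.8 [ 548.53584272 -228.06167306]
nl nm 85.2 94.5 [ 503.52917244 -188.40079126]
fl fm 85.6 94.0 [ 587.25072235 -182.58229216]
1.0883209096521311
```

View pics/crop3.png

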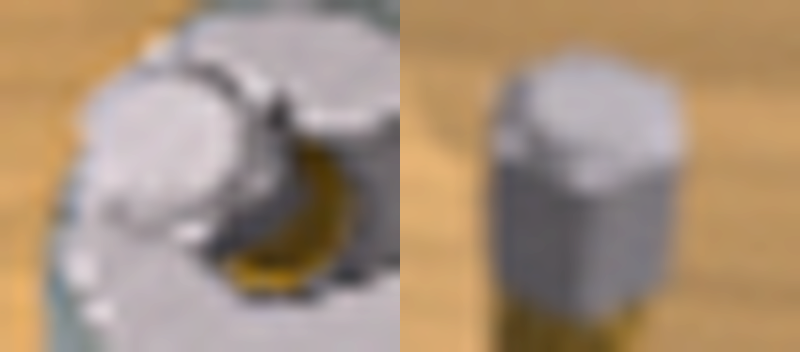

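Crop 3 shows a hex corner facing the scene camera (crop ~585, head centre ~588), so one pair of flats faces roughly ±y. The spindle is at about (536.5,185.5), the left notch pair at (542,-143), and rack yaw is about 4°. 

Plan: grip the head with the tool tilted 50° forward, twist +50°, lift, then rotate 90° about the tool's y axis. That lays the arbor level with its head on the far side.

```bash
cat >> h.py <<'E'
import json
def pose(g,psi,th):  # grasp point, azimuth, tilt -> TCP pos, rotation ; th<0 points forward
    r=R.from_euler("xyz",[180,th,psi],degrees=True); return np.array(g)+19*r.as_matrix()[:,2], r
def getcmd():
    c=json.load(open("cmd.json")); return np.array(c[0]),R.from_quat(c[1])
def plan(p,r,base=None):
    p0,r0=base or getcmd(); s=np.round(r0.inv().apply(p-p0)/1000,4); w=np.round((r0.inv()*r).as_rotvec(degrees=True),2)
    json.dump([list(p0+r0.apply(s*1000)),list((r0*R.from_rotvec(w,degrees=True)).as_quat())],open("cmd.json","w"))
    print("row",*s,*w,"| rows>=",max(np.linalg.norm(s)/.0417,np.linalg.norm(w)/7.16).round(1))
def st():
    s=env.state(); print({k:np.round(s[k],1).tolist() for k in ("time_s","qpos","ee_pos","ee_rot","force","torque","gripper_force","gripper_width")})
E
python3 - <<'E'
from h import *
b=(np.array([252.593,-516.566,213.976]),R.from_euler("xyz",[180,0,26.058],degrees=True))
p,r=pose((400,-150,430),4,-20); plan(p,r,b)
E
```

```text
row 0.2995 -0.2621 -0.1982 -3.85 19.75 21.83 | rows>= 10.7
```

Call:
send_rows --targets "0 0 -0.1 0 0 0 50;0.3 -0.262 -0.198 -3.85 19.75 21.83 50;0.3 -0.262 -0.198 -3.85 19.75 21.83 50;0.3 -0.262 -0.198 -3.85 19.75 21.83 50;0.3 -0.262 -0.198 -3.85 19.75 21.83 50;0.3 -0.262 -0.198 -3.85 19.75 21.83 50;0.3 -0.262 -0.198 -3.85 19.75 21.83 50;0.3 -0.262 -0.198 -3.85 19.75 21.83 50;0.3 -0.262 -0.198 -3.85 19.75 21.83 50;0.3 -0.262 -0.198 -3.85 19.75 21.83 50;0.3 -0.262 -0.198 -3.85 19.75 21.83 50;0.3 -0.262 -0.198 -3.85 19.75 21.83 50"

```text
time_s: 1.1
ee_pos: [408.4, -145.0, 414.9]
ee_rot: [180.0, -20.3, 4.3]
force: [-0.2, -0.4, -0.3]
gripper_width: 45.7
gripper_force: 0.0
```

```bash
python3 - <<'E'
from h import *
st()
p,r=pose((536.5,185.5,175),4,-50); print(p); plan(p-100*r.as_matrix()[:,2],r)
E
```

```text
{'time_s': 1.1, 'qpos': [-29.7, -8.5, 94.5, 11.5, 77.2, 55.1], 'ee_pos': [408.4, -145.0, 414.9], 'ee_rot': [180.0, -20.3, 4.3], 'force': [-0.2, -0.4, -0.3], 'torque': [0.0, 0.2, -0.0], 'gripper_force': 0.0, 'gripper_width': 45.7}
[551.01938955 186.51529462 162.78703542]
row 0.0222 -0.3252 0.2051 -0.0 30.0 0.0 | rows>= 9.2
```

Call:
send_rows --targets "0.022 -0.325 0.205 0 30 0 50;0.022 -0.325 0.205 0 30 0 50;0.022 -0.325 0.205 0 30 0 50;0.022 -0.325 0.205 0 30 0 50;0.022 -0.325 0.205 0 30 0 50;0.022 -0.325 0.205 0 30 0 50;0.022 -0.325 0.205 0 30 0 50;0.022 -0.325 0.205 0 30 0 50;0.022 -0.325 0.205 0 30 0 50;0.022 -0.325 0.205 0 30 0 50;0.022 -0.325 0.205 0 30 0 50;0.022 -0.325 0.205 0 30 0 50"

```text
time_s: 2.1
ee_pos: [459.5, 89.7, 266.7]
ee_rot: [179.8, -49.3, 3.9]
force: [0.0, -0.8, 0.5]
gripper_width: 45.5
gripper_force: 0.0
```

```bash
python3 - <<'E'
from h import *
st(); print(getcmd()[0])
T=grab("top","t1.npy");S=grab("scene","s1.npy"); st()
a=cv2.resize(T.im[150:270,170:300],(400,369));b=cv2.resize(S.im[120:240,270:400],(400,369))
cv2.imwrite("pics/crop4.png",np.hstack([a,b]))
E
```

```text
{'time_s': 2.1, 'qpos': [16.7, -12.6, 132.9, -41.7, 14.9, 139.2], 'ee_pos': [459.5, 89.7, 266.7], 'ee_rot': [179.8, -49.3, 3.9], 'force': [0.0, -0.8, 0.5], 'torque': [0.0, 0.4, 0.0], 'gripper_force': 0.0, 'gripper_width': 45.5}
[474.59903814 181.21163012 227.03015191]
{'time_s': 2.2, 'qpos': [16.7, -12.5, 132.9, -41.4, 14.8, 138.7], 'ee_pos': [459.7, 90.9, 266.1], 'ee_rot': [179.7, -49.2, 4.3], 'force': [0.0, -0.5, -0.5], 'torque': [-0.0, 0.4, -0.0], 'gripper_force': 0.0, 'gripper_width': 45.4}
```

View pics/crop4.png

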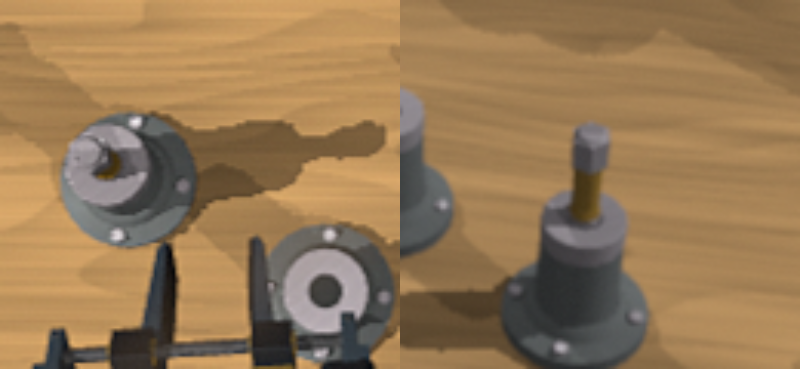

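Crop 4 shows the gripper short of the arbor and the arbor undisturbed (head at crop (592,145)). The arm is near its wrist singularity with J6 at 139, so I'll fit the kinematics and check alternatives.

```bash
cat > kin.py <<'E'
from h import *
from scipy.optimize import least_squares
lo=np.array([-177.97,-48.28,12.27,-77.06,2.81,-146.56]);hi=np.array([177.97,115.42,149.76,257.06,150.46,146.56])
def rots(q):
    e=lambda a,x:R.from_euler(a,x,degrees=True)
    A=e("z",q[0]);B=A*e("y",q[1]);C=A*e("y",q[1]+q[2]);D=C*e("z",q[3])*e("y",q[4]);return A,B,C,D,D*e("z",q[5]+90)
def rows(q):
    A,B,C,D,F=[r.as_matrix() for r in rots(q)]
    return np.column_stack([A,B[:,2],C[:,0],C[:,2],F[:,2]])
data=[([-65.088,18.350,89.706,0,72.046,-1.146],[252.37,-516.08,213.13],[-179.9,0,26.06]),([-29.7,-8.5,94.5,11.5,77.2,55.1],[408.4,-145,414.9],[180,-20.3,4.3]),([16.7,-12.6,132.9,-41.7,14.9,139.2],[459.5,89.7,266.7],[179.8,-49.3,3.9])]
for q,_,e in data: print("rot err deg",(rots(q)[4].inv()*R.from_euler("xyz",e,degrees=True)).magnitude()*57.3) if __name__=="__main__" else 0
A=np.vstack([rows(q) for q,_,_ in data]);b=np.concatenate([p for _,p,_ in data])
lam=1e-2; P=np.linalg.lstsq(np.vstack([A,lam*np.eye(7)]),np.r_[b,np.zeros(7)],rcond=None)[0]
if __name__=="__main__": print(P.round(1),np.linalg.svd(A)[1].round(2),(A@P-b).round(1))
def ik(p,r,q0):
    f=lambda q:np.r_[(rows(q)@P-p)/100,(rots(q)[4].inv()*r).as_rotvec()*3]
    s=least_squares(f,np.clip(q0,lo+.1,hi-.1),bounds=(lo,hi)); return s.x,2*s.cost
E
python3 kin.py
```

```text
rot err deg 0.003476976536746869
rot err deg 0.02433851398080733
rot err deg 0.09581526454038809
[  0.8  11.3 139.6 590.8  24.2 416.1 334.9] [3.36 2.46 1.73 0.67 0.31 0.25 0.18] [-0.2 -0.   0.3  0.   0.  -0.2  0.   0.2 -0.2]
```

```bash
cat > scan.py <<'E'
from kin import *
q0=np.array([16.7,-12.5,132.9,-41.4,14.8,138.7])
rk=np.radians(4)
def wps(u,al,tw,fin):
    g=np.array([536.5,185.5,175]); W=[]
    p,r=pose(g,u,-al); W.append((p-90*r.as_matrix()[:,2],r))
    for t in np.linspace(0,tw,5): W.append(pose(g,u+t,-al))
    W.append(pose(g+[0,0,110],u+tw,-al))
    sgn=1 if fin==4 else -1
    h=np.array([542.2,-143,96.5])+sgn*77*np.array([np.cos(rk),np.sin(rk),0])
    a,b=W[-1]; c,d=pose(h+[0,0,80],fin,90-al); rv=(b.inv()*d).as_rotvec()
    for f in (.25,.5,.75,1): W.append((a+f*(c-a),b*R.from_rotvec(f*rv)))
    W.append(pose(h,fin,90-al)); return W
if __name__=="__main__":
    out=[]
    for u in (-116,-56,4,64,124,184):
     for al in (30,45,60,75):
      for tw in (52,-52):
       for fin in (4,184):
        W=wps(u,al,tw,fin)
        best=None
        for s in (q0,np.array([10,10,100,0,60,0]),np.array([10,10,100,0,60,-90]),np.array([10,10,100,90,60,0]),np.array([10,10,100,150,60,-60])):
            q,c=ik(*W[0],s)
            if c>1e-4: continue
            Q=[q]
            for w in W[1:]:
                q,c=ik(*w,q)
                if c>1e-4: break
                Q.append(q)
            else:
                Q=np.array(Q); m=min((Q-lo).min(),(hi-Q).min()); j5=Q[:,4].min(); dq=abs(np.diff(Q,axis=0)).max()
                sc=min(m,j5-5,60-dq/2)
                if best is None or sc>best[0]: best=(sc,m,j5,dq,Q[0].round())
        if best: out.append((best,u,al,tw,fin))
    out.sort(key=lambda o:-o[0][0])
    for o in out[:12]: print(o)
E
time python3 scan.py
```

```text
((np.float64(30.232548343942554), np.float64(30.232548343942554), np.float64(52.833228846476445), np.float64(32.97313913728296), array([ -5.,  33.,  79.,  34.,  99., -43.])), 124, 45, -52, 4)
((np.float64(30.23254834348863), np.float64(30.23254834348863), np.float64(46.352253278426936), np.float64(29.92194143685567), array([-12.,   9., 117.,  55.,  56., -19.])), 64, 45, 52, 4)
((np.float64(28.948918784076852), np.float64(28.948918784076852), np.float64(62.10619200061115), np.float64(35.45808742319891), array([ -9.,  40.,  77.,  41., 107., -47.])), 124, 60, -52, 4)
((np.float64(26.62643170208385), np.float64(26.62643170208385), np.float64(88.54039594236319), np.float64(37.30928119305275), array([ -5.,  33.,  79.,  34.,  99., -43.])), 124, 45, 52, 4)
((np.float64(25.06304035228385), np.float64(25.06304035228385), np.float64(60.60746055882236), np.float64(36.8615300400761), array([-11.,  48.,  77.,  48., 115., -50.])), 124, 75, -52, 4)
((np.float64(24.228628453113146), np.float64(24.228628453113146), np.float64(56.62926596055313), np.float64(30.382999624458712), array([-20.,  15., 125.,
[... 524 characters left out ...]
8.323181549242342), array([-26.,  26., 131.,  84.,  76., -66.])), 64, 75, 52, 184)
((np.float64(18.848633950827832), np.float64(18.848633950827832), np.float64(32.014199713864976), np.float64(26.395814028522587), array([-11.,  48.,  77.,  48., 115., -50.])), 124, 75, -52, 184)
((np.float64(15.47642937040385), np.float64(15.47642937040385), np.float64(44.763101874674724), np.float64(29.82877302185575), array([ -1.,   8., 107.,  33.,  56.,   8.])), 64, 30, 52, 4)
((np.float64(15.476429347625725), np.float64(15.476429347625725), np.float64(83.01874157382998), np.float64(30.992200642063388), array([ 14.,  37.,  61.,   5., 111., -79.])), 184, 30, -52, 4)
real	0m40.046s
user	0m40.486s
sys	0m0.060s
```

```bash
python3 - <<'E'
from scan import *
W=wps(124,45,-52,4)
p0,r0=R and (np.array([459.7,90.9,266.1]),R.from_euler("xyz",[179.7,-49.2,4.3],degrees=True))
V=[(p0,r0),pose((430,-60,420),4,-15),pose((560,-30,420),90,-15),W[0]]
q=q0
for (a,b),(c,d) in zip(V,V[1:]):
    rv=(b.inv()*d).as_rotvec()
    for f in (.2,.4,.6,.8,1.): q,cst=ik(a+f*(c-a),b*R.from_rotvec(f*rv),q); print(q.round(),round(cst,5))
cp,cr=getcmd()
for w in V[1:]: print(w[0].round()); plan(*w)
E
```

```text
[  8. -14. 125.  -7.  27.  99.] 0.0
[  1. -14. 117.   2.  41.  86.] 0.0
[ -4. -12. 109.   5.  55.  80.] 0.0
[ -9. -10. 101.   5.  67.  76.] 0.0
[-13.  -6.  93.   4.  79.  73.] 0.0
[-14.  -3.  90.   9.  80.  54.] 0.0
[-15.   1.  86.  12.  84.  36.] 0.0
[-15.   5.  82.  14.  88.  20.] 0.0
[-14.  10.  76.  15.  93.   4.] 0.0
[-12.  15.  70.  15.  98. -11.] 0.0
[-12.  17.  73.  20.  98. -17.] 0.0
[-11.  20.  75.  24.  97. -23.] 0.0
[ -9.  24.  77.  28.  97. -30.] 0.0
[ -7.  28.  78.  31.  98. -36.] 0.0
[ -5.  33.  79.  34.  99. -43.] 0.0
[435. -60. 402.]
row 0.0975 0.2375 -0.1555 -0.0 -35.0 0.0 | rows>= 7.2
[560. -25. 402.]
row 0.1229 -0.0257 0.033 22.26 0.0 -83.07 | rows>= 12.0
[565. 144. 225.]
row 0.1176 0.0046 0.2141 17.19 29.11 -29.77 | rows>= 6.3
```

```bash
python3 - <<'E'
from scan import *
b=(np.array([459.7,91,266.8]),R.from_euler("xyz",[179.9,-49.3,4.1],degrees=True))
plan(*pose((430,-60,420),4,-15),b); print(getcmd()[0])
E
```

```text
row 0.0791 0.1487 -0.1146 0.04 -34.3 0.06 | rows>= 4.9
[434.91036221 -59.65772044 401.66802856]
```

Call:
send_rows --targets "0.079 0.149 -0.115 0 -34 0 50;0.079 0.149 -0.115 0 -34 0 50;0.079 0.149 -0.115 0 -34 0 50;0.079 0.149 -0.115 0 -34 0 50;0.079 0.149 -0.115 0 -34 0 50;0.079 0.149 -0.115 0 -34 0 50;0.079 0.149 -0.115 0 -34 0 50;0.079 0.149 -0.115 0 -34 0 50;0.079 0.149 -0.115 0 -34 0 50;0.079 0.149 -0.115 0 -34 0 50;0.079 0.149 -0.115 0 -34 0 50;0.079 0.149 -0.115 0 -34 0 50"

```text
time_s: 3.2
ee_pos: [433.0, -60.3, 401.3]
ee_rot: [180.0, -15.2, 3.9]
force: [0.3, -0.6, -0.3]
gripper_width: 45.6
gripper_force: 0.0
```

```bash
python3 - <<'E'
from h import *
st(); s=env.state()
b=(s["ee_pos"]+[0,0,.8],R.from_euler("xyz",s["ee_rot"],degrees=True))
plan(*pose((560,-30,420),90,-15),b)
E
```

```text
{'time_s': 3.2, 'qpos': [-12.7, -6.5, 93.4, 4.3, 78.4, 73.1], 'ee_pos': [433.0, -60.3, 401.3], 'ee_rot': [180.0, -15.2, 3.9], 'force': [0.3, -0.6, -0.3], 'torque': [0.1, 0.1, -0.0], 'gripper_force': 0.0, 'gripper_width': 45.6}
row 0.1244 -0.0265 0.0343 22.48 -0.14 -83.14 | rows>= 12.0
```

Call:
send_rows --targets "0.124 -0.026 0.034 22.5 0 -83 50;0.124 -0.026 0.034 22.5 0 -83 50;0.124 -0.026 0.034 22.5 0 -83 50;0.124 -0.026 0.034 22.5 0 -83 50;0.124 -0.026 0.034 22.5 0 -83 50;0.124 -0.026 0.034 22.5 0 -83 50;0.124 -0.026 0.034 22.5 0 -83 50;0.124 -0.026 0.034 22.5 0 -83 50;0.124 -0.026 0.034 22.5 0 -83 50;0.124 -0.026 0.034 22.5 0 -83 50;0.124 -0.026 0.034 22.5 0 -83 50;0.124 -0.026 0.034 22.5 0 -83 50"

```text
time_s: 4.2
ee_pos: [559.8, -25.5, 402.0]
ee_rot: [179.9, -15.1, 90.2]
force: [-0.3, 0.1, -1.1]
gripper_width: 45.7
gripper_force: 0.0
```

```bash
python3 - <<'E'
from scan import *
st(); s=env.state()
b=(s["ee_pos"]+[0,0,.8],R.from_euler("xyz",s["ee_rot"],degrees=True))
plan(*wps(124,45,-52,4)[0],b)
E
```

```text
{'time_s': 4.2, 'qpos': [-12.6, 15.0, 69.6, 14.9, 98.4, -11.0], 'ee_pos': [559.8, -25.5, 402.0], 'ee_rot': [179.9, -15.1, 90.2], 'force': [-0.3, 0.1, -1.1], 'torque': [-0.2, -0.1, -0.0], 'gripper_force': 0.0, 'gripper_width': 45.7}
row 0.1172 0.005 0.2156 17.21 29.03 -29.53 | rows>= 6.3
```

Call:
send_rows --targets "0.117 0.005 0.216 17.2 29 -29.5 50;0.117 0.005 0.216 17.2 29 -29.5 50;0.117 0.005 0.216 17.2 29 -29.5 50;0.117 0.005 0.216 17.2 29 -29.5 50;0.117 0.005 0.216 17.2 29 -29.5 50;0.117 0.005 0.216 17.2 29 -29.5 50;0.117 0.005 0.216 17.2 29 -29.5 50;0.117 0.005 0.216 17.2 29 -29.5 50;0.117 0.005 0.216 17.2 29 -29.5 50;0.117 0.005 0.216 17.2 29 -29.5 50"

```text
time_s: 5.03
ee_pos: [567.3, 142.0, 226.9]
ee_rot: [179.8, -44.7, 123.6]
force: [-0.0, -0.2, -0.6]
gripper_width: 45.4
gripper_force: 0.0
```

```bash
python3 - <<'E'
from scan import *
st(); s=env.state()
b=(s["ee_pos"]+[0,0,.8],R.from_euler("xyz",s["ee_rot"],degrees=True))
plan(*wps(124,45,-52,4)[1],b)
T=grab("top","t2.npy");S=grab("scene","s2.npy")
a=cv2.resize(T.im[150:250,170:270],(400,400),interpolation=3);b=cv2.resize(S.im[120:220,280:380],(400,400),interpolation=3)
cv2.imwrite("pics/crop5.png",np.hstack([a,b]))
E
```

```text
{'time_s': 5.0, 'qpos': [-5.5, 32.6, 78.5, 33.7, 99.0, -42.8], 'ee_pos': [567.3, 142.0, 226.9], 'ee_rot': [179.8, -44.7, 123.6], 'force': [-0.0, -0.2, -0.6], 'torque': [-0.3, -0.4, -0.1], 'gripper_force': 0.0, 'gripper_width': 45.4}
row 0.001 -0.0021 0.0939 0.51 0.3 -0.27 | rows>= 2.3
```

View pics/crop5.png

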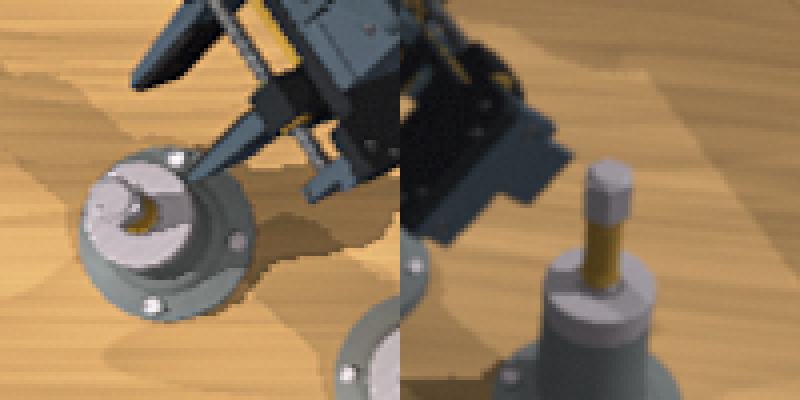

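Crop 5 shows the open fingers (tips at crop (137,85) and (195,175)) straddling the line to the head at (118,205). Advancing, then closing.

Call:
send_rows --targets "0 -0.001 0.03 0.25 0 0 50;0.001 -0.002 0.055 0.5 0.3 -0.3 50;0.001 -0.002 0.075 0.5 0.3 -0.3 50;0.001 -0.002 0.094 0.5 0.3 -0.3 50;0.001 -0.002 0.094 0.5 0.3 -0.3 50;0.001 -0.002 0.094 0.5 0.3 -0.3 50"

```text
time_s: 5.63
ee_pos: [528.5, 196.8, 160.0]
ee_rot: [-179.9, -45.1, 124.0]
force: [0.3, 0.4, 1.1]
gripper_width: 45.9
gripper_force: 0.0
```

Call:
send_rows --targets "0 0 0 0 0 0 0;0 0 0 0 0 0 0;0 0 0 0 0 0 0;0 0 0 0 0 0 0;0 0 0 0 0 0 0;0 0 0 0 0 0 0;0 0 0 0 0 0 0;0 0 0 0 0 0 0;0 0 0 0 0 0 0;0 0 0 0 0 0 0" --grip_force 20

```text
time_s: 6.47
ee_pos: [528.8, 197.2, 159.3]
ee_rot: [-179.9, -45.2, 124.0]
force: [0.9, -1.0, 5.7]
gripper_width: 24.0
gripper_force: 20.0
```

```bash
python3 - <<'E'
from h import *
st()
E
```

```text
{'time_s': 6.5, 'qpos': [-1.0, 32.9, 88.9, 35.5, 88.6, -45.8], 'ee_pos': [528.8, 197.2, 159.3], 'ee_rot': [-179.9, -45.2, 124.0], 'force': [0.9, -1.0, 5.7], 'torque': [0.1, -0.2, -0.1], 'gripper_force': 20.0, 'gripper_width': 24.0}
```

Width 24.0 mm means the flats are gripped. Now computing the twist arc about the arbor axis.

```bash
python3 - <<'E'
from h import *
s=env.state()
p0=s["ee_pos"];r0=R.from_euler("xyz",s["ee_rot"],degrees=True);c=np.array([536.4,185.8,0])
for t in np.linspace(-4.5,-54,12):
    Q=R.from_euler("z",t,degrees=True); p=c+Q.apply(p0-c)
    print(*np.round(r0.inv().apply(p-p0)/1000,4),*np.round((r0.inv()*Q*r0).as_rotvec(degrees=True),2),0,sep=" ",end=";")
E
```

```text
-0.0 0.0011 -0.0 -3.19 0.01 3.17 0;-0.0001 0.0021 -0.0001 -6.39 0.01 6.34 0;-0.0003 0.0032 -0.0003 -9.58 0.02 9.51 0;-0.0005 0.0042 -0.0005 -12.77 0.03 12.68 0;-0.0008 0.0052 -0.0008 -15.97 0.03 15.85 0;-0.0011 0.0062 -0.0011 -19.16 0.04 19.02 0;-0.0015 0.0071 -0.0015 -22.35 0.05 22.2 0;-0.0019 0.008 -0.0019 -25.55 0.06 25.37 0;-0.0024 0.0089 -0.0024 -28.74 0.06 28.54 0;-0.0029 0.0097 -0.0029 -31.93 0.07 31.71 0;-0.0034 0.0104 -0.0035 -35.12 0.08 34.88 0;-0.004 0.011 -0.0041 -38.32 0.08 38.05 0;
```

Call:
send_rows --targets "0 0 0 0 0 0 0;0 0 0 0 0 0 0;0 0 0 0 0 0 0;0 0 0 0 0 0 0" --grip_force 60

```text
time_s: 6.8
ee_pos: [528.9, 197.2, 159.3]
ee_rot: [-179.9, -45.2, 124.0]
force: [0.9, -1.2, 5.4]
gripper_width: 23.4
gripper_force: 60.0
```

Call:
send_rows --targets "0 0.0011 0 -3.2 0 3.2 0;-0.0001 0.0021 -0.0001 -6.4 0 6.35 0;-0.0003 0.0032 -0.0003 -9.6 0 9.5 0;-0.0005 0.0042 -0.0005 -12.8 0 12.7 0;-0.0008 0.0052 -0.0008 -16 0 15.9 0;-0.0011 0.0062 -0.0011 -19.2 0 19 0;-0.0015 0.0071 -0.0015 -22.4 0 22.2 0;-0.0019 0.008 -0.0019 -25.5 0 25.4 0;-0.0024 0.0089 -0.0024 -28.7 0 28.5 0;-0.0029 0.0097 -0.0029 -31.9 0 31.7 0;-0.0034 0.0104 -0.0035 -35.1 0 34.9 0;-0.004 0.011 -0.0041 -38.3 0.1 38.05 0"

```text
time_s: 7.8
ee_pos: [541.0, 198.2, 159.3]
ee_rot: [-179.9, -45.2, 69.9]
force: [0.1, -1.1, 5.3]
gripper_width: 23.7
gripper_force: 60.0
```

Call:
send_rows --targets "0 0 0 0 0 0 0;0 0 0 0 0 0 0;0 0 0 0 0 0 0"

```text
time_s: 8.05
ee_pos: [541.1, 198.5, 159.3]
ee_rot: [-179.9, -45.2, 70.1]
force: [-1.3, -1.8, 6.2]
gripper_width: 23.9
gripper_force: 60.0
```

```bash
python3 - <<'E'
from h import *
st(); s=env.state(); r=R.from_euler("xyz",s["ee_rot"],degrees=True)
print(r.inv().apply([0,0,1]))
E
```

```text
{'time_s': 8.0, 'qpos': [-4.6, 17.6, 116.5, 61.2, 51.4, -27.4], 'ee_pos': [541.1, 198.5, 159.3], 'ee_rot': [-179.9, -45.2, 70.1], 'force': [-1.3, -1.8, 6.2], 'torque': [-0.1, -0.1, 0.5], 'gripper_force': 60.0, 'gripper_width': 23.9}
[ 0.70921872 -0.00102164 -0.70498778]
```

Call:
send_rows --targets "0.0035 0 -0.0035 0 0 0 0;0.007 0 -0.007 0 0 0 0;0.0106 0 -0.0106 0 0 0 0;0.0106 0 -0.0106 0 0 0 0"

```text
time_s: 8.38
ee_pos: [540.9, 198.6, 174.0]
ee_rot: [-179.7, -45.2, 69.8]
force: [-0.1, -1.5, -5.2]
gripper_width: 23.9
gripper_force: 60.0
```

Call:
send_rows --targets "0.0085 0 -0.0085 0 0 0 0;0.017 0 -0.017 0 0 0 0;0.0255 0 -0.0255 0 0 0 0;0.034 0 -0.034 0 0 0 0;0.0425 0 -0.0425 0 0 0 0;0.051 0 -0.051 0 0 0 0;0.0595 0 -0.0595 0 0 0 0;0.068 0 -0.068 0 0 0 0;0.0745 0 -0.0745 0 0 0 0;0.0745 0 -0.0745 0 0 0 0;0.0745 0 -0.0745 0 0 0 0;0.0745 0 -0.0745 0 0 0 0"

```text
time_s: 9.38
ee_pos: [540.3, 198.0, 278.1]
ee_rot: [-179.7, -45.1, 69.9]
force: [-0.0, -0.9, -6.4]
gripper_width: 23.9
gripper_force: 60.0
```

```bash
python3 - <<'E'
from scan import *
st(); s=env.state()
b=(s["ee_pos"]+[0,0,1],R.from_euler("xyz",s["ee_rot"],degrees=True)); q=s["qpos"]
rx=np.array([np.cos(rk),np.sin(rk),0])
# mid at 542.2,-143 + 6 outward; grasp at z 60.7 -> +74.7
h=np.array([542.2,-143,96.5])+(74.7+5)*rx
p,r=pose(h+[0,0,90],4,45)
rv=(b[1].inv()*r).as_rotvec()
for f in np.linspace(.2,1,5):
    pp,rr=b[0]+f*(p-b[0]),b[1]*R.from_rotvec(f*rv); q,c=ik(pp,rr,q)
    g=pp-19*rr.as_matrix()[:,2]; az=rr.apply(b[1].inv().apply([0,0,-1])); print(q.round(),round(c,5),"tang",(g+az*159).round(),"head",g.round())
plan(p,r,b)
E
```

```text
{'time_s': 9.4, 'qpos': [-4.6, 9.6, 106.9, 51.2, 61.4, -9.7], 'ee_pos': [540.3, 198.0, 278.1], 'ee_rot': [-179.7, -45.1, 69.9], 'force': [-0.0, -0.9, -6.4], 'torque': [-1.0, 0.3, 0.0], 'gripper_force': 60.0, 'gripper_width': 23.9}
[-4. 12. 98. 32. 67. 17.] 0.0 tang [508.  95. 124.] head [551. 122. 274.]
[-4. 19. 88. 17. 78. 38.] 0.0 tang [482.  15. 129.] head [568.  58. 255.]
[-5. 27. 77.  5. 91. 54.] 0.0 tang [463. -52. 144.] head [586.  -6. 234.]
[ -6.  38.  66.  -3. 106.  66.] 0.0 tang [ 456. -106.  166.] head [604. -71. 211.]
[ -9.  50.  52. -11. 122.  75.] 0.0 tang [ 463. -149.  187.] head [ 622. -137.  186.]
row -0.2816 0.1789 -0.1333 -0.29 -78.92 72.65 | rows>= 15.0
```

```bash
cat > tr.py <<'E'
import sys
from scan import *
s=env.state()
b=(s["ee_pos"]+[0,0,1],R.from_euler("xyz",s["ee_rot"],degrees=True))
rx=np.array([np.cos(rk),np.sin(rk),0])
h=np.array([542.2,-143,96.5])+79.7*rx
p,r=pose(h+[0,0,float(sys.argv[1])],4,45); st()
plan(p,r,b)
E
python3 tr.py 130
```

```text
{'time_s': 9.4, 'qpos': [-4.6, 9.6, 106.9, 51.2, 61.4, -9.7], 'ee_pos': [540.3, 198.0, 278.1], 'ee_rot': [-179.7, -45.1, 69.9], 'force': [-0.0, -0.9, -6.4], 'torque': [-1.0, 0.3, 0.0], 'gripper_force': 60.0, 'gripper_width': 23.9}
row -0.2532 0.1787 -0.1615 -0.29 -78.92 72.65 | rows>= 15.0
```

Call:
send_rows --targets "-0.005 0.005 -0.01 0 -1 1 0;-0.018 0.014 -0.02 0 -4 4 0;-0.03 0.022 -0.03 0 -8 7.5 0;-0.042 0.03 -0.04 -0.1 -12 11 0;-0.053 0.038 -0.047 -0.1 -16 14.7 0;-0.065 0.046 -0.053 -0.1 -20 18.4 0;-0.078 0.055 -0.06 -0.1 -24 22 0;-0.09 0.063 -0.065 -0.1 -28 25.7 0;-0.103 0.073 -0.07 -0.1 -32 29.4 0;-0.115 0.082 -0.076 -0.1 -36 33 0;-0.122 0.087 -0.08 -0.1 -38.5 35.3 0;-0.125 0.089 -0.082 -0.1 -39.5 36.3 0"

```text
time_s: 10.38
ee_pos: [575.8, 30.3, 246.1]
ee_rot: [-165.8, 0.1, 36.9]
force: [-0.4, -0.4, -4.6]
gripper_width: 24.0
gripper_force: 60.0
```

```bash
python3 tr.py 130
```

```text
{'time_s': 10.4, 'qpos': [-4.3, 22.4, 80.3, 10.6, 86.9, 47.3], 'ee_pos': [575.8, 30.3, 246.1], 'ee_rot': [-165.8, 0.1, 36.9], 'force': [-0.4, -0.4, -4.6], 'torque': [-0.1, -0.5, -0.0], 'gripper_force': 60.0, 'gripper_width': 24.0}
row -0.0753 0.158 -0.0048 -0.23 -39.36 36.29 | rows>= 7.5
```

Call:
send_rows --targets "-0.003 0.006 0 0 -2 2 0;-0.01 0.02 0 0 -5.5 5 0;-0.018 0.035 0 0 -9.5 8.7 0;-0.026 0.052 -0.002 0 -13.5 12.5 0;-0.034 0.07 -0.003 -0.1 -17.5 16 0;-0.042 0.087 -0.004 -0.1 -21.5 20 0;-0.05 0.105 -0.005 -0.1 -25.5 23.5 0;-0.058 0.121 -0.005 -0.2 -29.5 27 0;-0.065 0.137 -0.005 -0.2 -33.5 31 0;-0.071 0.15 -0.005 -0.2 -37 34 0;-0.075 0.158 -0.005 -0.2 -39.4 36.3 0;-0.075 0.158 -0.005 -0.2 -39.4 36.3 0"

```text
time_s: 11.38
ee_pos: [609.1, -139.3, 209.3]
ee_rot: [-179.8, 45.0, 4.1]
force: [-0.6, -0.2, -6.5]
gripper_width: 23.5
gripper_force: 60.0
```

```bash
python3 tr.py 130; python3 - <<'E'
from h import *
T=grab("top","t3.npy");S=grab("scene","s3.npy")
a=cv2.resize(T.im[140:260,300:433],(400,361),interpolation=3);b=cv2.resize(S.im[90:240,80:246],(400,361),interpolation=3)
cv2.imwrite("pics/crop6.png",np.hstack([a,b]))
E
```

```text
{'time_s': 11.4, 'qpos': [-9.1, 48.8, 49.2, -11.2, 125.7, 74.0], 'ee_pos': [609.1, -139.3, 209.3], 'ee_rot': [-179.8, 45.0, 4.1], 'force': [-0.6, -0.2, -6.5], 'torque': [0.1, -1.6, -0.1], 'gripper_force': 60.0, 'gripper_width': 23.5}
row -0.0025 -0.0009 -0.0015 -0.12 -0.01 0.08 | rows>= 0.1
```

View pics/crop6.png

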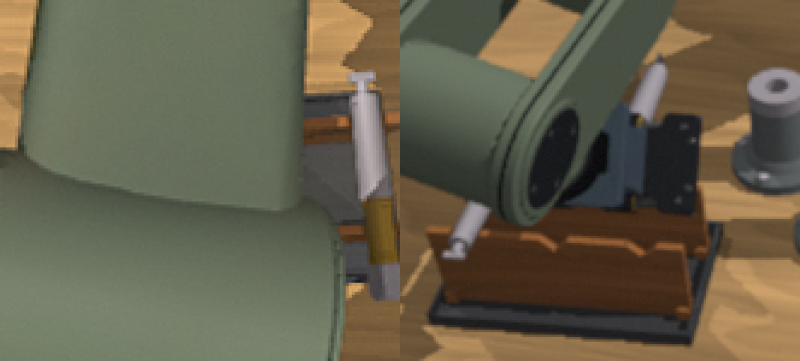

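Crop 6: the wrist hides the rack in the top view. In the scene view the held taper is visible, with the tang near crop (661,58) and the done arbor unmoved. Checking sag by projection.

```bash
python3 - <<'E'
from h import *
S=load("s3.npy"); s=env.state(); r=R.from_euler("xyz",s["ee_rot"],degrees=True)
g=s["ee_pos"]-19*r.as_matrix()[:,2]; print("g",g)
for sag in (0,3,6,10,15):
    ax=R.from_euler("zy",[0,0],degrees=True)
    for z in (-98,-80,-40):
        a=np.radians(sag); d=np.array([np.cos(np.radians(4))*np.cos(a),np.sin(np.radians(4))*np.cos(a),np.sin(a)])
        u=S.px(g+(z-60.7)*d); print(sag,z,u.round(1),"crop",(400+(u[0]-80)*400/166).round(),((u[1]-90)*361/150).round())
b=cv2.resize(S.im[105:150,165:205],(640,720)[::1],interpolation=3)
cv2.imwrite("pics/crop7.png",b[:600])
E
```

```text
g [ 621.67141542 -136.84773768  226.30085687]
0 -98 [187.7 112.5] crop 660.0 54.0
0 -80 [185.9 117.2] crop 655.0 66.0
0 -40 [181.6 128.1] crop 645.0 92.0
3 -98 [188.1 115.6] crop 661.0 62.0
3 -80 [186.2 120. ] crop 656.0 72.0
3 -40 [181.9 130.1] crop 646.0 96.0
6 -98 [188.5 118.7] crop 661.0 69.0
6 -80 [186.6 122.8] crop 657.0 79.0
6 -40 [182.2 132.1] crop 646.0 101.0
10 -98 [188.9 123. ] crop 662.0 80.0
10 -80 [187.  126.6] crop 658.0 88.0
10 -40 [182.5 134.9] crop 647.0 108.0
15 -98 [189.3 128.6] crop 663.0 93.0
15 -80 [187.3 131.6] crop 659.0 100.0
15 -40 [182.7 138.6] crop 648.0 117.0
```

View pics/crop7.png

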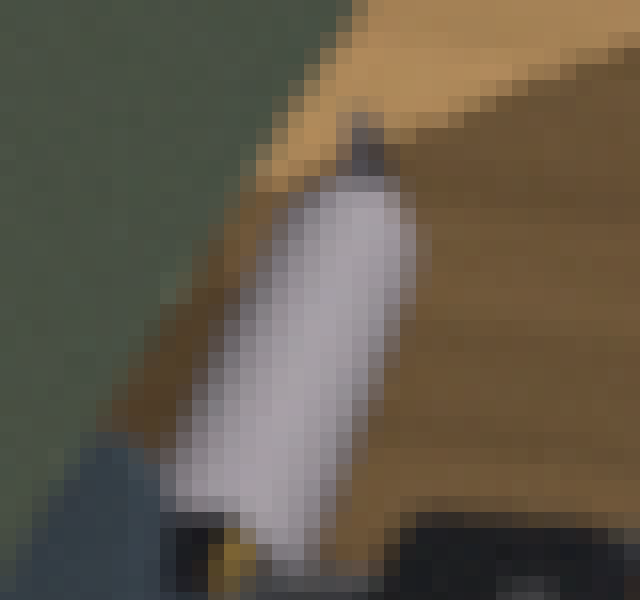

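The tang tip is at px (187.8,112.2), against (187.7,112.5) predicted for a level arbor, so there is no sag. Cross-checking the notch in the scene view, then lowering.

```bash
python3 - <<'E'
from h import *
S=load("s3.npy"); s=env.state(); r=R.from_euler("xyz",s["ee_rot"],degrees=True)
S0=load("scene0.npy")
rx=np.array([np.cos(np.radians(4)),np.sin(np.radians(4)),0])
for c in ((542.2,-143,84),(548.5,-228,84)): print("far-plate notch bottom px",S0.px(np.array(c)+46*rx).round(1))
# find notch bottoms in scene: top edge of the wooden far plate by colour
hsv=cv2.cvtColor(S0.im,cv2.COLOR_BGR2HSV)
wood=(hsv[...,0]<12)&(hsv[...,1]>140)
for u in range(128,212,3): 
    v=np.where(wood[185:225,u])[0]; print(u,185+v[0] if len(v) else None,end="; ")
print(r.inv().apply([0,0,-1]))
E
```

```text
far-plate notch bottom px [182.4 196.4]
far-plate notch bottom px [145.7 193.8]
128 None; 131 None; 134 None; 137 209; 140 None; 143 None; 146 None; 149 None; 152 None; 155 214; 158 196; 161 194; 164 None; 167 202; 170 None; 173 None; 176 None; 179 210; 182 217; 185 None; 188 None; 191 204; 194 None; 197 222; 200 None; 203 None; 206 None; 209 None; [0.70457933 0.00305014 0.70961867]
```

```bash
python3 - <<'E'
from h import *
T=load("top0.npy");S=load("scene0.npy")
for u,v in ((680,200),(698,370)):
    print("done axis",T.at((310+u/6-.4,155+v/6-.4),96.5).round(1))
rx=np.array([np.cos(np.radians(4)),np.sin(np.radians(4)),0]);ry=np.array([-rx[1],rx[0],0])
print("pred axis",[(np.array([542.2,-143,96.5])-170*ry+k*rx).round(1) for k in (42,-28)])
b=cv2.resize(S.im[155:235,90:220],(780,480),interpolation=3)
for c,col in (((542.2,-143,83),(0,255,0)),((548.5,-228,83),(255,0,0))):
    for k in (46,-38):
        u=S.px(np.array(c)+k*rx); cv2.circle(b,(int((u[0]-90+.5)*6),int((u[1]-155+.5)*6)),4,col,1)
cv2.imwrite("pics/crop8.png",b)
E
```

```text
done axis [ 576.9 -318.9   96.5]
done axis [ 511.5 -322.1   96.5]
pred axis [array([ 596. , -309.7,   96.5]), array([ 526.1, -314.5,   96.5])]
```

View pics/crop8.png

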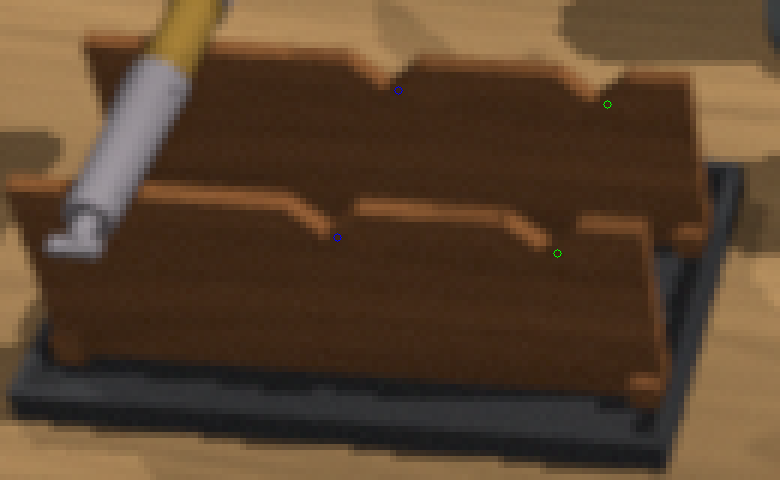

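Crop 8: the real V bottoms (front plate (547,248) and (332,235), back plate (600,98) and (388,88)) lie about 1.2 px left of my marks, so the notch line is about 3 mm further toward −y. I'll correct for that while lowering.

Call:
send_rows --targets "0.003 0.001 0.003 0 0 0 0;0.012 0.002 0.012 0 0 0 0;0.021 0.003 0.021 0 0 0 0;0.03 0.0035 0.03 0 0 0 0;0.039 0.0035 0.039 0 0 0 0;0.048 0.0035 0.048 0 0 0 0;0.057 0.0035 0.057 0 0 0 0;0.066 0.0035 0.066 0 0 0 0;0.074 0.0035 0.074 0 0 0 0;0.08 0.0035 0.08 0 0 0 0;0.082 0.0035 0.082 0 0 0 0;0.082 0.0035 0.082 0 0 0 0"

```text
time_s: 12.48
ee_pos: [608.1, -141.8, 97.4]
ee_rot: [180.0, 45.0, 4.0]
force: [0.2, 0.1, -4.5]
gripper_width: 23.7
gripper_force: 60.0
```

```bash
python3 - <<'E'
from h import *
st(); s=env.state(); r=R.from_euler("xyz",s["ee_rot"],degrees=True)
print(s["ee_pos"]-19*r.as_matrix()[:,2], r.inv().apply([0,0,-1]))
E
```

```text
{'time_s': 12.5, 'qpos': [-9.2, 52.6, 57.2, -10.2, 114.0, 76.4], 'ee_pos': [608.1, -141.8, 97.4], 'ee_rot': [180.0, 45.0, 4.0], 'force': [0.2, 0.1, -4.5], 'torque': [0.1, -1.4, -0.0], 'gripper_force': 60.0, 'gripper_width': 23.7}
[ 621.52254713 -140.8411724   110.83104051] [ 7.06576191e-01 -1.63172329e-04  7.07636954e-01]
```

Call:
send_rows --targets "0.002 0 0.002 0 0 0 0;0.004 0 0.004 0 0 0 0;0.006 0 0.006 0 0 0 0;0.0075 0 0.0075 0 0 0 0;0.0085 0 0.0085 0 0 0 0;0.0085 0 0.0085 0 0 0 0;0.0085 0 0.0085 0 0 0 0"

```text
time_s: 13.07
ee_pos: [608.2, -142.2, 87.0]
ee_rot: [179.9, 44.9, 4.0]
force: [-0.7, -1.5, -1.5]
gripper_width: 23.3
gripper_force: 60.0
```

Call:
send_rows --targets "0.0005 0 0.0005 0 0 0 0;0.001 0 0.001 0 0 0 0;0.001 0 0.001 0 0 0 0"

```text
time_s: 13.32
ee_pos: [608.3, -142.1, 85.5]
ee_rot: [179.9, 44.9, 4.0]
force: [1.9, -2.2, 0.4]
gripper_width: 23.5
gripper_force: 60.0
```

Call:
send_rows --targets "0.0003 0.001 0.0003 0 0 0 0;0.0007 0.001 0.0007 0 0 0 0;0.0007 0.001 0.0007 0 0 0 0;0.0007 0.001 0.0007 0 0 0 0"

```text
time_s: 13.65
ee_pos: [608.3, -143.1, 84.4]
ee_rot: [179.9, 44.9, 4.0]
force: [0.0, -2.7, 1.9]
gripper_width: 23.4
gripper_force: 60.0
```

```bash
python3 -c "
from h import *
st()"
```

```text
{'time_s': 13.6, 'qpos': [-9.3, 53.2, 57.8, -10.2, 112.8, 76.5], 'ee_pos': [608.3, -143.1, 84.4], 'ee_rot': [179.9, 44.9, 4.0], 'force': [0.0, -2.7, 1.9], 'torque': [-0.3, 0.0, 0.6], 'gripper_force': 60.0, 'gripper_width': 23.4}
```

Call:
send_rows --targets "0 0.0005 0 -0.4 0 -0.4 0;0.0003 0.001 0.0003 -0.7 0 -0.7 0;0.0006 0.001 0.0006 -0.7 0 -0.7 0;0.0006 0.001 0.0006 -0.7 0 -0.7 0"

```text
time_s: 13.98
ee_pos: [608.4, -143.4, 83.8]
ee_rot: [180.0, 44.9, 5.0]
force: [-0.8, -0.5, 4.9]
gripper_width: 23.3
gripper_force: 60.0
```

```bash
python3 -c "
from h import *
st()"
```

```text
{'time_s': 14.0, 'qpos': [-9.0, 53.1, 58.0, -10.7, 112.5, 75.8], 'ee_pos': [608.4, -143.4, 83.8], 'ee_rot': [180.0, 44.9, 5.0], 'force': [-0.8, -0.5, 4.9], 'torque': [-0.1, 0.3, -0.3], 'gripper_force': 60.0, 'gripper_width': 23.3}
```

Call:
send_rows --targets "0.0004 0 0.0004 0 0 0 0;0.0006 0 0.0006 0 0 0 0;0.0006 0 0.0006 0 0 0 0"

```text
time_s: 14.23
ee_pos: [608.4, -143.4, 83.7]
ee_rot: [180.0, 44.9, 5.0]
force: [0.4, -0.2, 7.0]
gripper_width: 23.4
gripper_force: 60.0
```

Call:
send_rows --targets "0 0 0 0 0 0 0;0 0 0 0 0 0 0;0 0 0 0 0 0 0" --grip_force 10

```text
time_s: 14.48
ee_pos: [608.6, -144.0, 82.7]
ee_rot: [179.9, 44.9, 5.0]
force: [0.5, -2.9, 6.2]
gripper_width: 23.9
gripper_force: 10.0
```

```bash
python3 -c "
from h import *
st()"
```

```text
{'time_s': 14.5, 'qpos': [-9.1, 53.2, 58.1, -10.7, 112.4, 75.8], 'ee_pos': [608.6, -144.0, 82.7], 'ee_rot': [179.9, 44.9, 5.0], 'force': [0.5, -2.9, 6.2], 'torque': [-0.2, 0.2, 0.1], 'gripper_force': 10.0, 'gripper_width': 23.9}
```

Call:
send_rows --targets "0 0 0 0 0 0 29;0 0 0 0 0 0 32;0 0 0 0 0 0 36;0 0 0 0 0 0 40;0 0 0 0 0 0 45;0 0 0 0 0 0 50;0 0 0 0 0 0 50;0 0 0 0 0 0 50"

```text
time_s: 15.15
ee_pos: [608.6, -143.8, 82.1]
ee_rot: [180.0, 44.9, 5.0]
force: [-0.7, -0.5, -0.1]
gripper_width: 45.2
gripper_force: 0.0
```

```bash
python3 -c "
from h import *
st()"
```

```text
{'time_s': 15.2, 'qpos': [-9.1, 53.2, 58.1, -10.7, 112.3, 75.8], 'ee_pos': [608.6, -143.8, 82.1], 'ee_rot': [180.0, 44.9, 5.0], 'force': [-0.7, -0.5, -0.1], 'torque': [0.1, -0.4, 0.0], 'gripper_force': 0.0, 'gripper_width': 45.2}
```

Free of contact. Withdrawing along the tool axis (up and away), then up.

Call:
send_rows --targets "0 0 -0.015 0 0 0 50;0 0 -0.035 0 0 0 50;0 0 -0.06 0 0 0 50;0 0 -0.085 0 0 0 50;-0.02 0 -0.11 0 0 0 50;-0.05 0 -0.14 0 0 0 50;-0.08 0 -0.17 0 0 0 50;-0.11 0 -0.2 0 0 0 50;-0.13 0 -0.22 0 0 0 50;-0.14 0 -0.23 0 0 0 50;-0.14 0 -0.23 0 0 0 50;-0.14 0 -0.23 0 0 0 50"

```text
time_s: 16.15
ee_pos: [666.8, -143.1, 326.8]
ee_rot: [179.1, 43.1, 5.0]
force: [0.4, -0.7, -1.2]
gripper_width: 45.4
gripper_force: 0.0
```

```bash
python3 - <<'E'
from h import *
st()
T=grab("top","t4.npy");S=grab("scene","s4.npy")
T0=load("top0.npy");S0=load("scene0.npy")
# numeric check: axis predicted if properly placed (rack yaw 4.5, left notch) vs image change masks
for n,C,C0 in (("top",T,T0),("scene",S,S0)):
    for nm,z in (("head top",77),("mid",-14),("tang",-98)):
        rx=np.array([np.cos(np.radians(4.2)),np.sin(np.radians(4.2)),0])
        p=np.array([547.5,-146,96.5])+(z+14)*rx; u=C.px(p).round(1)
        print(n,nm,u,C.im[int(u[1]),int(u[0])],"before",C0.im[int(u[1]),int(u[0])])
hsv=cv2.cvtColor(T.im,cv2.COLOR_BGR2HSV)
m=cv2.inRange(hsv,(18,140,60),(30,255,255)); m[:160]=0;m[250:]=0;m[:,:320]=0;m[:,440:]=0
n,l,s,c=cv2.connectedComponentsWithStats(m)
for i in range(1,n):
    if s[i,4]>25: print("brass",s[i],T.at(c[i],96.5).round(1))
E
```

```text
{'time_s': 16.2, 'qpos': [-8.2, 57.9, 12.3, -20.4, 150.4, 62.3], 'ee_pos': [666.8, -143.1, 326.8], 'ee_rot': [179.1, 43.1, 5.0], 'force': [0.4, -0.7, -1.2], 'torque': [0.1, -0.5, 0.0], 'gripper_force': 0.0, 'gripper_width': 45.4}
top head top [344.1 161.8] [108 130 120] before [ 84 134 175]
top mid [348.  200.2] [105 128 117] before [58 58 58]
top tang [351.6 236.8] [ 84 101  96] before [59 63 64]
scene head top [174.8 208.5] [73 70 73] before [25 43 68]
scene mid [184.4 179.9] [167 160 167] before [19 38 62]
scene tang [192.3 156.4] [105 108 117] before [50 75 96]
brass [421 206  12  22 196] [ 511.3 -322.8   96.5]
```

Arm still hides the top view and sits at a joint limit, so I'll move it aside.

```bash
python3 - <<'E'
from kin import *
s=env.state(); b=(s["ee_pos"]+[0,0,.8],R.from_euler("xyz",s["ee_rot"],degrees=True)); q=s["qpos"]
p,r=pose((600,120,400),5,10); rv=(b[1].inv()*r).as_rotvec()
for f in (.25,.5,.75,1.): q,c=ik(b[0]+f*(p-b[0]),b[1]*R.from_rotvec(f*rv),q); print(q.round(),round(c,5))
plan(p,r,b)
E
```

```text
[ -5.  47.  30.  -9. 137.  75.] 0.0
[ -1.  38.  41.  -4. 127.  83.] 0.0
[  4.  31.  50.  -1. 117.  89.] 0.0
[ 10.  25.  57.   1. 108.  95.] 0.0
row -0.0719 -0.2678 -0.012 0.88 33.25 0.3 | rows>= 6.7
```

Call:
send_rows --targets "-0.009 -0.033 -0.0015 0.1 4 0 50;-0.018 -0.067 -0.003 0.2 8 0 50;-0.027 -0.1 -0.0045 0.3 12 0 50;-0.036 -0.133 -0.006 0.4 16 0 50;-0.045 -0.167 -0.0075 0.5 20 0 50;-0.054 -0.2 -0.009 0.6 24 0.1 50;-0.063 -0.234 -0.01 0.7 29 0.2 50;-0.072 -0.268 -0.012 0.9 33 0.3 50;-0.072 -0.268 -0.012 0.9 33 0.3 50;-0.072 -0.268 -0.012 0.9 33 0.3 50"

```text
time_s: 17.08
ee_pos: [595.1, 121.4, 382.7]
ee_rot: [180.0, 10.1, 5.2]
force: [0.2, -0.4, -0.6]
gripper_width: 45.4
gripper_force: 0.0
```

```bash
python3 - <<'E'
from h import *
st()
T=grab("top","t5.npy");S=grab("scene","s5.npy")
m0=lambda im:cv2.inRange(cv2.cvtColor(im,cv2.COLOR_BGR2HSV),(18,140,60),(30,255,255))
for C in (T,S):
    m=m0(C.im)
    n,l,s,c=cv2.connectedComponentsWithStats(m)
    for i in range(1,n):
        if s[i,4]>25:
            p=C.at(c[i],96.5)
            if 480<p[0]<640 and -360<p[1]<-100: print("brass",s[i],p.round(1))
# steel/brass axis in top: changed pixels in rack-left area
d=(cv2.absdiff(T.im,load("top0.npy").im).max(2)>50).astype(np.uint8); d[:160]=0; d[250:]=0; d[:,:325]=0; d[:,372:]=0
n,l,s,c=cv2.connectedComponentsWithStats(d); i=1+np.argmax(s[1:,4]); print(s[i])
for v in range(s[i,1],s[i,1]+s[i,3],5):
    u=np.where(l[v]==i)[0]; print(v,u.min(),u.max(),T.at((u.mean(),v),96.5).round(1)[:2],T.im[v,int(u.mean())])
E
```

```text
{'time_s': 17.1, 'qpos': [10.0, 24.9, 56.6, 0.9, 108.5, 95.0], 'ee_pos': [595.1, 121.4, 382.7], 'ee_rot': [180.0, 10.1, 5.2], 'force': [0.2, -0.4, -0.6], 'torque': [0.1, -0.2, 0.0], 'gripper_force': 0.0, 'gripper_width': 45.4}
brass [343 173  11  21 180] [ 588.3 -146.3   96.5]
brass [420 206  13  22 200] [ 511.6 -322.1   96.5]
brass [114 152  13  15 110] [ 502.8 -320.8   96.5]
brass [174 182  13  16 134] [ 578.6 -145.2   96.5]
[342 174  16  63 539]
174 345 349 [ 609.1 -145.3] [ 64 149 196]
179 343 351 [ 597.2 -145. ] [ 72 169 222]
184 344 349 [ 585.4 -143.6] [ 70 174 226]
189 344 352 [ 573.7 -146.7] [ 64 156 204]
194 344 353 [ 561.9 -147.6] [227 222 231]
199 345 354 [ 550.3 -149.6] [220 215 225]
204 345 354 [ 538.7 -149.3] [226 223 230]
209 346 354 [ 527.1 -150.1] [219 215 224]
214 346 355 [ 515.6 -151. ] [227 224 230]
219 347 357 [ 504.2 -154.1] [189 186 196]
224 348 355 [ 492.7 -152.7] [222 216 226]
229 350 354 [ 481.3 -153.5] [212 207 219]
234 351 355 [ 470.  -155.5] [170 168 178]
```

The arbor lies in the left notch pair. Its yaw is 4.2° against the rack's ~4°. The brass is at the same height as the done arbor's, and the mid point is about 7 mm from centre (13 allowed). The robot is clear, so I'm handing in.

```bash
python3 -c "
from h import *
print(env.job_done())"
```

```text
the job is handed in; nothing more can be done
None
```

I twisted the arbor free, drew it out of the spindle, laid it level across the rack's left (y +85) notch pair, let go, and handed the job in at about 17 s; the hand-in returned no verdict.

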